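Start the blood tube roller mixer

ROBOT

A 7-joint arm with a two-finger parallel gripper is mounted at the origin on the work surface. World frame = base frame: x ahead of the robot, y to its left, z up, the work surface at z = 0. Lengths are in m, angles in rad, forces in N, time in s.
With the tool pointing down it reaches from about 0.4 to 0.9 m from the base axis. Payload 5.5 kg.
Tool frame: the origin (TCP) lies midway between the tips of the shut fingers; the grasp point (between the pads) lies behind it (manip.tcp_to_grasp is the z of the grasp point in the tool frame, in m); z points along the fingers, y is the line along which they close (so a half turn about z gives the same grasp; the last joint's range is limited). The gripper opens to 85 mm and grips with 20 to 120 N. Pads are 22 mm wide; open, the fingers measure 114 mm over their backs; the gripper's body (76 mm by 85 mm) begins 54 mm behind the grasp point. The pads swing forward as they close: fully open they stand 13 mm farther back than shut.
Start: joints at [0.263, 0.501, -0.427, 1.55, 0.221, 1.138, -0.21], TCP at [0.65, 0, 0.231] pointing down, gripper open.
Joint ranges: [-2.88, 2.88], [-0.31, 2.03], [-1.54, 1.56], [0.2, 2.42], [-1.41, 4.55], [0.19, 2.02], [-2.57, 2.57]. Speed limits (rad/s): [2.57, 2.57, 3.14, 3.14, 3.14, 3.14, 3.14].

INTERFACE

Orientations are given as a 3x3 rotation matrix whose columns are the frame's x, y, z axes.
In Python, from cell import manip gives the robot as it stands. The module is installed in compiled form; this text tells all that it offers. Calls block until the motion is done:
- manip.move_pose(position, orientation): joint-space move of the TCP to a pose.
- manip.line_to(position, orientation=None, feed=0.15, until_force=None): straight line of the TCP; orientation=None keeps the orientation; feed is the mean speed in m/s. With until_force (N) it stops when the force on the tool has changed by that much, and returns True; else False.
- manip.move_joints(angles): joint-space move.
- manip.set_gripper(opening, force=None): opening from 0.0 (shut) to 1.0 (fully open); force is the grip in N (None keeps the last); returns when the fingers have stopped.
- manip.dwell(seconds).
- manip.inverse_kinematics(position, orientation): joint angles nearest the present ones, or None.
- manip.observe(): the state.
- manip.capture(name): name is "scene" or "side" or "wrist"; returns a dict with "frame" (480x640x3 uint8, blue, green, red), "intrinsics" (3x3 intrinsics, pixels), "eye" and "rotation" of the camera in the world. Camera axes: x right, y down, z forward; pixel columns grow to the right and rows downward; lengths in m; the calibration is good to about 2 mm. A picture is of the moment at which its call begins. There is no depth.
A pose or a line that the arm cannot do raises manip.PlanningError and nothing moves.
- manip.sign_off(): hands the job in; it is judged then, once.
The state is a dict: "t": time; "joint_positions": joint angles; "qd": joint speeds; "tau": joint torques, N m; "tcp_pos": TCP position; "tool_rot": TCP orientation; "force": force on the tool from outside, world axes, zero at the start; "moment": the same for the moment, N m; "width": opening from 0.0 (shut) to 1.0 (fully open); "gripper_force": force on a finger pad.
Only numpy, scipy, OpenCV 4.12 (cv2) and the standard library are available. Lean on these libraries where they do the work, as an engineer would, in place of code of your own. Each camera call takes 0.05 s, during which the arm holds its last target. There are 200 camera calls.

TASK

Start the tube roller mixer with the closed fingertips: first tip the rocker on the loose switch box over to on by pressing down its ribbed end, which stands up; then press the square key on the mixer's front deck fully home; then press the long bar key fully home. Only press: do not lift, tip or push the switch box away, leave the two round keys out, and leave everything else where it is.

Things in the scene. Friction and masses are not known exactly. Their poses are not given: they have to be found in the camera images.
- mixer: tube roller mixer, fixed, white, 240 mm (its x) by 360 mm (its y), origin under its centre, its -x side faces the robot. Key deck along the front, 70 mm above the table; the four keys stand in a row along its y at x = -68 mm, y = -102, -34, 34 and 102 mm, in any order. Behind the deck (its x from -6 to 106 mm) four rollers whose tops are 99 mm high, two end cheeks 113 mm high
- switch_box: loose black switch box, 110 mm (its x) by 75 mm (its y), 41 mm high, 0.5 to 1.1 kg, on rubber feet, origin under its centre; it stands to the left or to the right of the mixer, turned any way. The rocker is in the middle of its top
- rocker_on_end (a point): point to press on the rocker: on the top face near its ribbed (on) end (a thin dark rib, 4 x 20 mm and 1.6 mm high, runs across it), 20 mm from the pivot, towards the box's +x; about 60 mm above the table at the start, about 52 mm when switched on. Moves with the rocker (its x axis runs along the rocker to the ribbed end). Press straight down
- rocker (a joint): angle of the white rocker (54 x 26 mm, pivot 47 mm above the table along the box's y): about -0.2 rad = off (ribbed end up, as at the start), +0.22 = on, ribbed end fully down against its stop. About 3 N at the pressing point moves it; it stays where it is left
- key_square_top (a point): centre of the top face of the square key (30 x 30 mm); the key sits on the front deck of the roller mixer in one of four places in a row (which place varies), and is pressed straight down. The top face is about 85 mm above the table when the key is out and 77 mm when it is home; deck surface 70 mm, black surround 73 mm. Its axes are the mixer's
- key_square (a joint): travel of the square key in m: 0 = out (as at the start), 0.008 = home against its stop. It is a latching key: about 3 N moves it and it stays where it is pushed; it does not come back up by itself
- key_bar_top (a point): centre of the top face of the long bar key (48 mm along the mixer's x, 18 mm wide); the key sits on the front deck of the roller mixer in one of four places in a row (which place varies), and is pressed straight down. The top face is about 85 mm above the table when the key is out and 77 mm when it is home; deck surface 70 mm, black surround 73 mm. Its axes are the mixer's
- key_bar (a joint): travel of the long bar key in m: 0 = out (as at the start), 0.008 = home against its stop. It is a latching key: about 3 N moves it and it stays where it is pushed; it does not come back up by itself
- key_round_top (a point): centre of the top face of the large round key (30 mm diameter), to be left alone; the key sits on the front deck of the roller mixer in one of four places in a row (which place varies), and is pressed straight down. The top face is about 85 mm above the table when the key is out and 77 mm when it is home; deck surface 70 mm, black surround 73 mm. Its axes are the mixer's
- key_round (a joint): travel of the large round key in m: 0 = out (as at the start), 0.008 = home against its stop. It is a latching key: about 3 N moves it and it stays where it is pushed; it does not come back up by itself
- key_small_top (a point): centre of the top face of the small round key (16 mm diameter), to be left alone; the key sits on the front deck of the roller mixer in one of four places in a row (which place varies), and is pressed straight down. The top face is about 85 mm above the table when the key is out and 77 mm when it is home; deck surface 70 mm, black surround 73 mm. Its axes are the mixer's
- key_small (a joint): travel of the small round key in m: 0 = out (as at the start), 0.008 = home against its stop. It is a latching key: about 3 N moves it and it stays where it is pushed; it does not come back up by itself
- rack: white bystander tube rack with lilac-capped tubes, 100 x 78 mm, 110 mm tall, origin under its centre; loose; it stands on the side opposite to the switch box
- tube_a: capped blood tube, 98 mm long, 16 mm thick, lying loose on the mixer's rollers along the mixer's y; origin at its middle
- tube_b: another such tube, lying loose on the rollers
- tube_c: another such tube, lying on the table in front of the mixer; origin under its middle, length along its x
- mug: white mug, 80 mm across, 95 mm tall, origin under its centre; loose bystander
- marker: marker pen lying on the table, 130 x 18 mm, origin under its middle, length along its x; loose bystander
- scanner: handheld scanner lying on the table, about 170 x 60 x 36 mm, origin under its head; loose bystander
Things that resemble listed ones, but are neither listed nor needed, are in the scene too. Leave any green or turquoise look-alike of the switch_box alone.

How it is judged:
By the outcome, as a careful person would: the job done as asked, in the order asked, and still so for the second after the job is handed in, with the robot touching nothing.
It also fails if it takes over 45 s, if anything falls off the work surface, if the arm or the gripper's body presses on something with over 40 N, if the wrist force passes 120 N, or if a joint passes its speed limit or range.

## Working session

There is one attempt and no reset: what is moved stays moved. The work goes in short steps, each a Python script; the robot and the scene stay as the last script left them, time stands still between calls to the robot, and variables do not carry over. Pictures are saved under pics/ and viewed, at most 10 in all, crops included, and the job is handed in when it is done.

```bash
mkdir -p pics
cat > h.py <<'E'
import numpy as np, cv2, pickle
from cell import manip
def snap(cam,name):
    c=manip.capture(cam); cv2.imwrite(f'pics/{name}.png',c['frame']); pickle.dump(c,open(f'pics/{name}.pkl','wb')); return c
def load(name): return pickle.load(open(f'pics/{name}.pkl','rb'))
def ray(c,px):
    d=np.asarray(c['rotation'])@np.linalg.solve(np.asarray(c['intrinsics']),[px[0],px[1],1.]); return np.asarray(c['eye']),d/np.linalg.norm(d)
def onz(c,px,z):
    e,d=ray(c,px); return e+d*(z-e[2])/d[2]
def tri(c1,p1,c2,p2):
    e1,d1=ray(c1,p1); e2,d2=ray(c2,p2)
    s=np.linalg.lstsq(np.c_[d1,-d2],e2-e1,rcond=None)[0]; a,b=e1+s[0]*d1,e2+s[1]*d2
    return (a+b)/2,np.linalg.norm(a-b)
def proj(c,P):
    q=np.asarray(c['intrinsics'])@np.asarray(c['rotation']).T@(np.asarray(P)-np.asarray(c['eye'])); return q[:2]/q[2]
E
python3 - <<'E'
from h import *
for n in('scene','side'):
    c=snap(n,n+'0'); print(n,np.round(c['eye'],3),np.round(c['rotation'],2).tolist(),np.round(c['intrinsics'],0).tolist())
E
```

```text
scene [1.216 0.784 0.811] [[-0.79, 0.35, -0.5], [0.61, 0.43, -0.66], [-0.01, -0.83, -0.56]] [[501.0, 0.0, 324.0], [0.0, 501.0, 241.0], [0.0, 0.0, 1.0]]
side [-0.061  0.473  1.127] [[-0.71, -0.54, 0.44], [-0.7, 0.56, -0.44], [-0.01, -0.62, -0.78]] [[562.0, 0.0, 324.0], [0.0, 562.0, 241.0], [0.0, 0.0, 1.0]]
```

View pics/scene0.png

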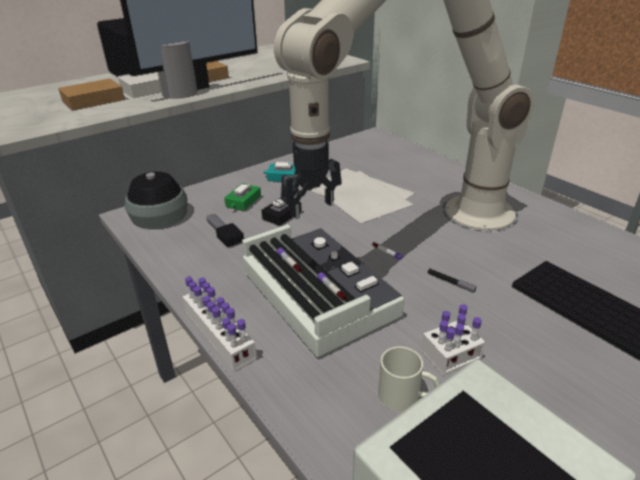

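View pics/side0.png

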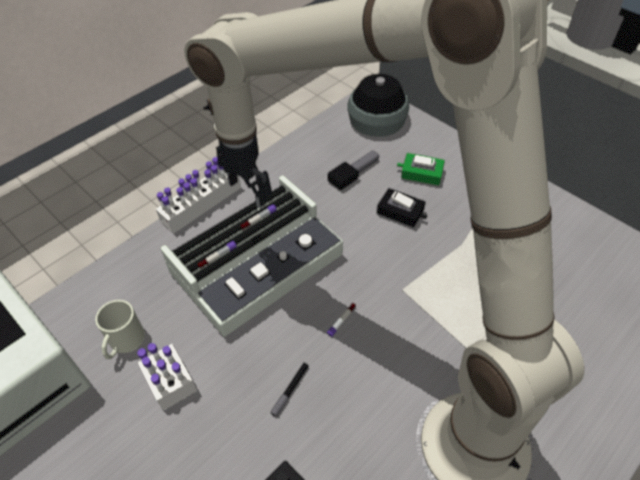

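The side view shows the black switch box at (403,206) and its look-alikes: green at (424,168), and turquoise seen only in the scene view at (282,171). The scanner head at (343,176) is also black. The keys in the side view are bar (235,288), square (260,271), small round (283,256) and large round (306,241). I choose the black box with the white rocker. Next I triangulate, then look from close by.

Run:
```python
from h import *
a,b=load('scene0'),load('side0')
for n,p,q in(('bar',(367,283),(235,288)),('square',(350,268),(260,271)),('small',(334,256),(283,256)),('round',(320,243),(306,241)),('box',(279,206),(403,201))):
    P,g=tri(a,p,b,q); print(n,P.round(3),round(g,4), onz(b,q,.085 if n!='box' else .052).round(3))
B=onz(b,(403,201),.052)
manip.set_gripper(0.0)
o=manip.observe(); R=o['tool_rot']; print(np.round(R,2).tolist())
c=manip.capture('wrist'); off=np.asarray(c['eye'])-o['tcp_pos']; print('cam off',off.round(3),np.round(c['rotation'],2).tolist())
t=[B[0]-off[0],B[1]-off[1],0.24]; print(t)
manip.move_pose(t,R); print(manip.observe()['t'])
snap('wrist','w1')
```

```text
bar [0.583 0.118 0.079] 0.0002 [0.58  0.12  0.085]
square [0.577 0.049 0.08 ] 0.0015 [0.575 0.05  0.085]
small [ 0.573 -0.018  0.077] 0.002 [ 0.568 -0.016  0.085]
round [ 0.565 -0.087  0.077] 0.0027 [ 0.562 -0.084  0.085]
box [ 0.503 -0.38   0.036] 0.0035 [ 0.496 -0.369  0.052]
[[0.0, 1.0, 0.0], [1.0, -0.0, 0.0], [0.0, 0.0, -1.0]]
cam off [0.001 0.075 0.142] [[1.0, -0.0, 0.0], [-0.0, -0.96, -0.29], [0.0, 0.29, -0.96]]
[np.float64(0.4948420287544926), np.float64(-0.4436621037261579), 0.24]
2.6333
```

View pics/w1.png

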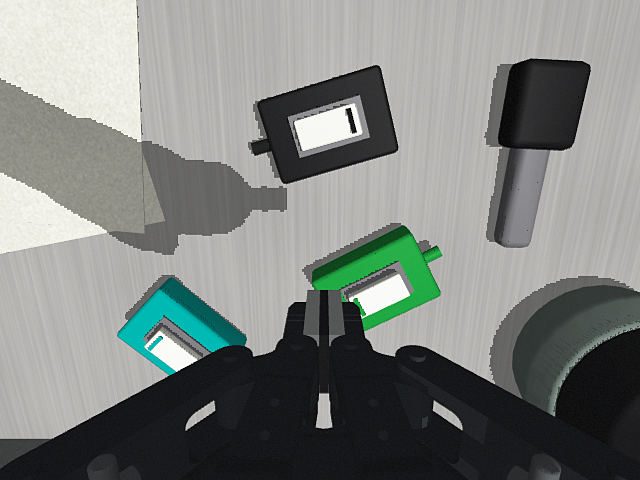

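The wrist view shows the black box centred at (328,125). Its white rocker spans about (290–360, 103–152) and the dark rib is at the right end, (352,120), so box +x points right and slightly up. The green (380,290) and turquoise (180,340) boxes are look-alikes. I'll take a second wrist view for heights.

```bash
cat > rk.py <<'E'
from h import *
def feats(c,seed,k=60):
    f=c['frame']; g=f.min(2); x0,y0=int(seed[0])-k,int(seed[1])-k
    w=(g[max(y0,0):y0+2*k,x0:x0+2*k]>205).astype(np.uint8); y0=max(y0,0)
    n,l,s,ce=cv2.connectedComponentsWithStats(w)
    ok=[i for i in range(1,n) if 600<s[i,4]<6000]; i=min(ok,key=lambda i:np.hypot(*(ce[i]+[x0,y0]-seed)))
    m=(l==i).astype(np.uint8)
    pts=cv2.findNonZero(m); r=cv2.minAreaRect(pts); box=cv2.boxPoints(r)
    full=cv2.fillConvexPoly(np.zeros_like(m),cv2.convexHull(pts),1)
    dark=((g[y0:y0+m.shape[0],x0:x0+m.shape[1]]<90)&(full>0)).astype(np.uint8)
    n,l,s,cd=cv2.connectedComponentsWithStats(dark); j=1+np.argmax(s[1:,4])
    return np.array(r[0])+[x0,y0],box+[x0,y0],cd[j]+[x0,y0],s[j,4]
E
python3 - <<'E'
from rk import *
c1=load('w1'); A=feats(c1,(325,127)); print(A)
o=manip.observe(); p=np.array(o['tcp_pos'])+[-.05,.06,-.01]
manip.move_pose(p,o['tool_rot']); c2=snap('wrist','w2')
s=proj(c2,onz(c1,(325,127),.05)); print(s); C=feats(c2,s); print(C)
for i in(0,2): print(tri(c1,A[i],c2,C[i]))
for q in A[1]:
    for r in C[1]:
        P,g=tri(c1,q,c2,r)
        if g<.002 and .03<P[2]<.075: print('corner',P.round(4),g)
print(manip.observe()['t'])
E
```

```text
(array([328.31651688, 127.05504608]), array([[293.36697006, 120.88990784],
       [354.10092926, 102.66972351],
       [363.2660675 , 133.22018433],
       [302.53210449, 151.44036865]]), array([350.8559322 , 120.20338983]), np.int32(118))
[382.10516401 201.7643815 ]
(array([386.07302856, 203.48314667]), array([[352.20786095, 196.56742096],
       [413.48313141, 182.42696381],
       [419.93819427, 210.39887238],
       [358.66292572, 224.53932953]]), array([409.50980392, 198.34313725]), np.int32(102))
(array([ 0.50107887, -0.37087225,  0.05632153]), np.float64(0.0003429468487210786))
(array([ 0.5192681 , -0.36537529,  0.0618223 ]), np.float64(6.275190639511117e-05))
corner [ 0.4723 -0.3659  0.0527] 0.00013629069059725601
corner [ 0.5215 -0.3521  0.0622] 9.797512302130017e-05
corner [ 0.5295 -0.3757  0.06  ] 0.0007940761919832586
corner [ 0.4791 -0.3911  0.05  ] 0.0005482000910837542
3.15
```

The rib centre triangulates to (0.519,−0.365,0.062), about 19 mm from the rocker centre, and the height matches the text. The axis is about 16.5°. Pressing now.

Run:
```python
from rk import *
a=np.radians(16.5); u=np.array([np.cos(a),np.sin(a),0]); R=np.c_[[-u[1],u[0],0],u,[0,0,-1.]]
P=np.array([.5011,-.3709,0])+.020*u; print(P)
manip.move_pose(P+[0,0,.10],R)
manip.line_to(P+[0,0,.068],feed=.08)
print(manip.line_to(P+[0,0,.042],feed=.02,until_force=15))
o=manip.observe(); print(o['tcp_pos'],o['force'],o['t'])
manip.line_to(P+[0,0,.12],feed=.15)
manip.move_pose(P+[-.07,-.04,.22],np.array([[0,1,0],[1,0,0],[0,0,-1.]]))
c=snap('wrist','w3'); s=proj(c,[.501,-.371,.05]); print(s)
x,y=s.astype(int); cv2.imwrite('pics/w3c.png',cv2.resize(c['frame'][max(0,y-110):y+110,max(0,x-130):x+130],None,fx=3,fy=2.7)) if 0 else cv2.imwrite('pics/w3c.png',cv2.resize(c['frame'][max(0,y-100):y+100,max(0,x-130):x+130],None,fx=2.5,fy=2.5))
print(manip.observe()['t'])
```

```text
[ 0.52027639 -0.36521969  0.        ]
True
[ 0.52392385 -0.36448543  0.05213974] [-0.73421455  0.67435968  7.13637905] 5.2333
[385.48294634 173.90756074]
6.4667
```

View pics/w3c.png

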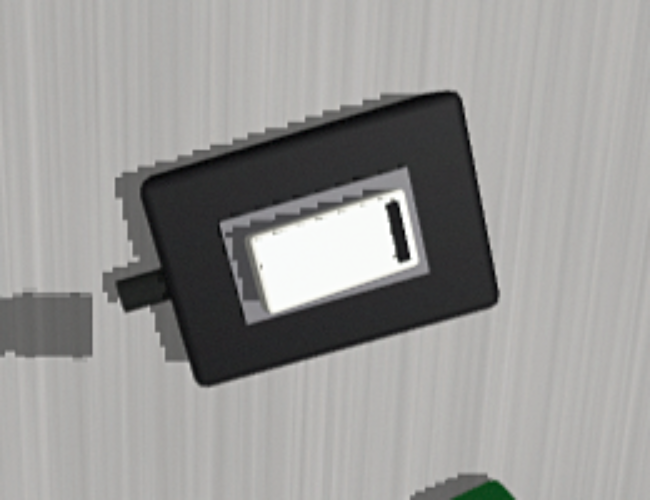

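The crop shows the left end now raised, with its shadow, and the rib end at crop (398,231) pushed down. I'll measure rib and far-end heights with one more view, to confirm it is fully on.

Run:
```python
from rk import *
c1=load('w3'); A=feats(c1,(385,174)); print(A[2:])
o=manip.observe(); manip.move_pose(np.array(o['tcp_pos'])+[.06,-.05,-.01],o['tool_rot']); c2=snap('wrist','w4')
C=feats(c2,proj(c2,[.501,-.371,.05])); print(C[2:])
for i in(0,2): print(tri(c1,A[i],c2,C[i]))
def boxc(c,z):
    s=proj(c,[.501,-.371,.041]); g=(c['frame'].max(2)<75).astype(np.uint8)
    n,l,st,ce=cv2.connectedComponentsWithStats(g); i=min([i for i in range(1,n) if st[i,4]>2000],key=lambda i:np.hypot(*(ce[i]-s)))
    m=cv2.morphologyEx((l==i).astype(np.uint8),cv2.MORPH_OPEN,np.ones((25,25))) if 0 else (l==i).astype(np.uint8)
    return onz(c,ce[i],z).round(4),st[i,4]
for n in('w1','w2','w3','w4'): print(n,boxc(load(n),.041))
for q in A[1]:
    for r in C[1]:
        P,g=tri(c1,q,c2,r)
        if g<.002 and .03<P[2]<.075: print('corner',P.round(4),g)
```

```text
(array([413.79130435, 165.12173913]), np.int32(115))
(array([340.53020134, 104.46979866]), np.int32(149))
(array([ 0.50302046, -0.36989802,  0.05442158]), np.float64(0.0005879818858711921))
(array([ 0.52328812, -0.36397931,  0.05097597]), np.float64(0.00037035933526116465))
w1 (array([ 0.5   , -0.3689,  0.041 ]), np.int32(8050))
w2 (array([ 0.4983, -0.3657,  0.041 ]), np.int32(7645))
w3 (array([ 0.4985, -0.3665,  0.041 ]), np.int32(8405))
w4 (array([ 0.5006, -0.3688,  0.041 ]), np.int32(10145))
corner [ 0.4742 -0.3655  0.0576] 0.0008227000112014278
corner [ 0.5245 -0.3506  0.0473] 0.0002590183801702649
corner [ 0.5328 -0.3745  0.0507] 0.0019767748849260714
corner [ 0.4818 -0.389   0.0616] 0.0008882787378483401
```

The rib dropped from 62 to 51 mm, the angle is about +0.2, and the box hasn't moved. I'll give it one firmer press to be certain it is home, then look at the keys from two places.

Run:
```python
from rk import *
a=np.radians(16.5); u=np.array([np.cos(a),np.sin(a),0]); R=np.c_[[-u[1],u[0],0],u,[0,0,-1.]]
P=np.array([.502,-.3705,0])+.020*u
manip.move_pose(P+[0,0,.075],R)
print(manip.line_to(P+[0,0,.040],feed=.02,until_force=20))
o=manip.observe(); print(o['tcp_pos'],o['force'],o['t'])
manip.line_to(P+[0,0,.15],feed=.2)
R0=np.array([[0,1,0],[1,0,0],[0,0,-1.]])
manip.move_pose([.56,.0,.24],R0); snap('wrist','k1')
manip.move_pose([.60,-.03,.23],R0); snap('wrist','k2')
print(manip.observe()['t'])
```

```text
True
[ 0.521175   -0.36478119  0.05267904] [-2.43592168  1.29449571  8.21755583] 8.75
11.2167
```

View pics/k1.png

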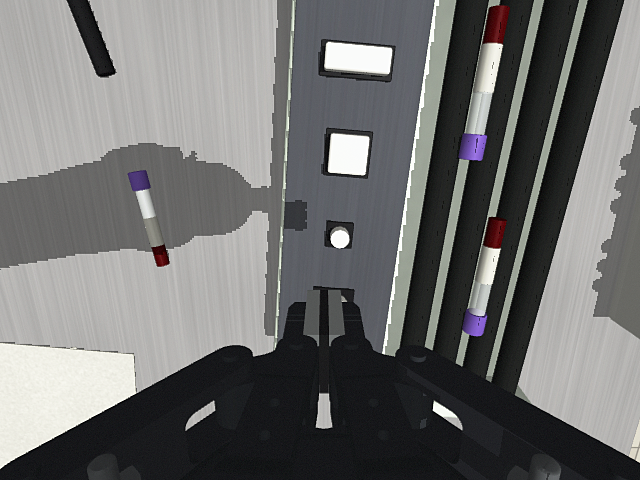

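The second press stopped at the same depth (52.7 mm), so the rocker is on its stop. k1 shows the bar key at (357,59), the square at (348,154) and the small round at (340,238). I'll triangulate the two keys and press them.

```bash
cat > key.py <<'E'
from rk import *
def white(c,s,k=40):
    x,y=int(s[0])-k,max(int(s[1])-k,0); g=(c['frame'][y:int(s[1])+k,x:x+2*k].min(2)>215).astype(np.uint8)
    n,l,st,ce=cv2.connectedComponentsWithStats(g); i=min([i for i in range(1,n) if st[i,4]>300],key=lambda i:np.hypot(*(ce[i]+[x,y]-s)))
    r=cv2.minAreaRect(cv2.findNonZero((l==i).astype(np.uint8))); return ce[i]+[x,y],r[1]
def locate(n1,n2,px):
    c1,c2=load(n1),load(n2); p,s=white(c1,px); q,s2=white(c2,proj(c2,onz(c1,p,.085)))
    P,g=tri(c1,p,c2,q); print(p.round(1),q.round(1),s,s2,P.round(4),round(g,4)); return P
E
python3 - <<'E'
from key import *
S=locate('k1','k2',(348,154)); B=locate('k1','k2',(357,59)); print(np.linalg.norm((S-B)[:2]))
R0=np.array([[0,1,0],[1,0,0],[0,0,-1.]])
assert all(.078<q[2]<.092 for q in(S,B)) and abs(np.linalg.norm((S-B)[:2])-.068)<.004
for K in(S,B):
    p=np.array([K[0],K[1],0])
    manip.move_pose(p+[0,0,.125],R0); manip.line_to(p+[0,0,.093],feed=.08)
    print(manip.line_to(p+[0,0,.068],feed=.02,until_force=20)); o=manip.observe(); print(o['tcp_pos'],o['force'],o['t'])
    manip.line_to(p+[0,0,.125],feed=.15)
manip.move_pose([.56,0,.24],R0); snap('wrist','k3'); manip.move_pose([.60,-.03,.23],R0); snap('wrist','k4')
S=locate('k3','k4',(348,154)); B=locate('k3','k4',(357,59)); locate('k3','k4',(340,238))
snap('side','side1');print(manip.observe()['t'])
E
```

```text
[348. 154.] [292.7 109.7] (37.95178985595703, 38.78224182128906) (41.06879425048828, 42.34471893310547) [0.5794 0.0497 0.0862] 0.0004
[357.7  57.5] [300.4   8.2] (65.72895050048828, 25.89322280883789) (19.0, 71.0) [0.586  0.1186 0.0688] 0.0015
0.06915697426563154Traceback (most recent call last):
  File "<stdin>", line 4, in <module>
AssertionError
```

In k2 the bar is cut off by the image edge, which explains its wrong height. I'll replace that view with one farther to +y.

Run:
```python
from key import *
R0=np.array([[0,1,0],[1,0,0],[0,0,-1.]])
manip.move_pose([.61,.02,.23],R0); snap('wrist','k5')
S=locate('k1','k5',(348,154)); B=locate('k1','k5',(357,59)); print(np.linalg.norm((S-B)[:2]))
assert all(.078<q[2]<.092 for q in(S,B)) and abs(np.linalg.norm((S-B)[:2])-.068)<.004
for K in(S,B):
    p=np.array([K[0],K[1],0])
    manip.move_pose(p+[0,0,.125],R0); manip.line_to(p+[0,0,.093],feed=.08)
    print(manip.line_to(p+[0,0,.068],feed=.02,until_force=20)); o=manip.observe(); print(o['tcp_pos'],o['force'],o['t'])
    manip.line_to(p+[0,0,.125],feed=.15)
manip.move_pose([.56,0,.24],R0); snap('wrist','k3'); manip.move_pose([.61,.02,.23],R0); snap('wrist','k4')
for q in((348,154),(357,59),(340,238)): locate('k3','k4',q)
snap('side','side1');print(manip.observe()['t'])
```

```text
[348. 154.] [283.2 188.9] (37.95178985595703, 38.78224182128906) (38.414878845214844, 37.18887710571289) [0.5794 0.0495 0.0841] 0.0001
[357.7  57.5] [289.1  95.7] (65.72895050048828, 25.89322280883789) (66.33526611328125, 25.04429054260254) [0.5853 0.1166 0.0847] 0.0006
0.06738474990154399
True
[0.57969618 0.04945963 0.07713206] [-2.16549249 -0.92683783  8.16783425] 13.5
True
[0.58559511 0.11662522 0.07711567] [-2.27058238  0.25866773  7.03440041] 15.7417
[348.2 156.5] [284.5 187.5] (37.02911376953125, 37.572330474853516) (37.55173110961914, 37.05270767211914) [0.5793 0.0498 0.0768] 0.0002
[357.7  63.1] [290.1  95.5] (63.64662551879883, 25.168933868408203) (65.43623352050781, 24.980073928833008) [0.5851 0.1169 0.0769] 0.0005Traceback (most recent call last):
  File "<stdin>", line 12, in <module>
  File "key.py", line 7, in locate
    c1,c2=load(n1),load(n2); p,s=white(c1,px); q,s2=white(c2,proj(c2,onz(c1,p,.085)))
                                 ~~~~~^^^^^^^
  File "key.py", line 4, in white
    n,l,st,ce=cv2.connectedComponentsWithStats(g); i=min([i for i in range(1,n) if st[i,4]>300],key=lambda i:np.hypot(*(ce[i]+[x,y]-s)))
                                                     ~~~^^^^^^^^^^^^^^^^^^^^^^^^^^^^^^^^^^^^^^^^^^^^^^^^^^^^^^^^^^^^^^^^^^^^^^^^^^^^^^^^
ValueError: min() iterable argument is empty
```

Both keys now measure 77 mm, which is fully home. The round keys were never touched, and the failure above is only an area threshold on the small key. One last overall look before handing in.

Run:
```python
from h import *
snap('side','side1');print(manip.observe()['t'])
```

```text
17.4
```

View pics/side1.png

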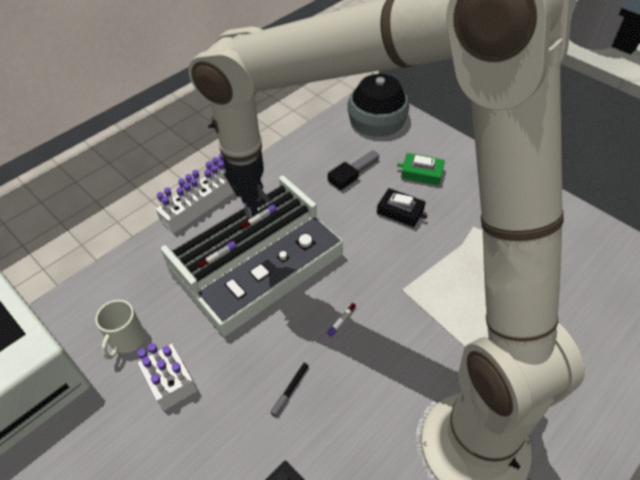

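In the side view everything is in place: the box at (403,206), the bar key lowered at (235,289) and the square at (260,272), the round keys still out, and the arm clear.

```bash
python3 -c "
from cell import manip
print(manip.sign_off())"
```

```text
the job is handed in; nothing more can be done
None
```

I handed the job in at about 17 s: the rocker was pressed on to its stop, then the square key and then the bar key were pressed fully home (both measured at 77 mm), the round keys were left out, and nothing else visibly moved.

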